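# Run the deburring blade round the lamp ring's bore

## Task

Take the deburring tool out of the beech stand, dip its pin blade into the bore of the brass lamp holder's floating ring and run it round the whole edge, starting on the terminal-lug side and going anticlockwise seen from above until it is back on the lug side, slowly (10 to 15 seconds for the circle) and pressed outward with a light, steady 5 N or so, never more than 12 N. Then put the tool back upright in a free slot of the stand, shoulder down on the wood, and let go. Do not shift the nut driver or the parts lying around.

Things in the scene. Friction and masses are not known exactly. Their poses are not given: they have to be found in the camera images.
- deburrer: Deburring tool standing tip down in a slot. Origin at the blade's tip, z up to the handle, x and y square to the handle's flats. From the tip: round steel pin blade dia. 6 mm to 24 mm up, shank dia. 10 to 44 mm, shoulder disc dia. 34 from 44 to 48 mm, black square handle 24 x 24 mm from 48 to 104 mm, flat top. 0.11 kg. The blade works on any side: no need to turn the tool about its axis.
- stand: Fixed beech block 70 x 200 x 70 mm (x, y, z). Origin at the centre of its underside. Four slots in a row along its y, 46 mm apart: square upright pockets 21 x 21 mm, 60 mm deep. A tool hangs in its slot with the shoulder disc on the block's top, the deburrer's tip then 26 mm above the block's underside. One other slot holds the nut driver, two are free.
- stand_hole0 (a point): Centre of the mouth of slot 0, on the stand's top (70 mm high)
- stand_hole1 (a point): Centre of the mouth of slot 1, on the stand's top (70 mm high)
- stand_hole2 (a point): Centre of the mouth of slot 2, on the stand's top (70 mm high)
- stand_hole3 (a point): Centre of the mouth of slot 3, on the stand's top (70 mm high)
- lamp_holder: Brass lamp holder fixed on a 100 x 100 x 3 mm steel plate: a cup of outer dia. 72, inner dia. 64 mm, 50 mm high, open inside down to 15 mm height. Origin at the centre of its underside, z up, x towards the terminal lug, a 14 mm wide brass tongue sticking out 21 mm from the cup's side 30 mm up. On the cup lies the floating ring (see lamp_holder_mouth).
- lamp_holder_mouth (a point): Point on the cup's axis, 56 mm above the origin, level with the top of the flat brass floating ring (dia. 72, bore dia. 40, 5 mm thick). At rest the bore's centre is off this point by an unmeasured amount, up to 3.5 mm along x and along y: feel for it. Springs let the ring give sideways 1 mm per 2.5 N, up to 7 mm; it cannot tilt or sink. Run the blade with its tip 5 to 20 mm below this point.
- nut_driver: Nut driver with a round black handle 24 mm in diameter and domed top, standing in another slot of the stand, 95 mm long, its top 121 mm above the table. Leave it alone. Origin at its lower tip.
- reflector: Silver reflector dish, 110 mm across, 32 mm high, bystander. Origin at the centre of its underside.
- shutter_plate: Glossy black shutter plate 75 x 90 x 5 mm lying flat, bystander. Origin at the centre of its underside.
- bezel: Orange plastic bezel, open frame 120 x 100 x 14 mm lying flat, bystander. Origin at the centre of its underside.
Mind the look-alikes: they are no part of the job. What is shaped like the deburrer but orange or white is not meant. Several things have the shape of the lamp_holder; the one meant has the colours described above.

How it is judged (in metres and radians):
On the way, in this order (a step that is already met when the one before it is completed fails the run):
1. the deburring tool is lifted clear of the stand (z of deburrer in the frame of stand above 0.075 m), for 0.1 s.
2. the blade, 3 to 26 mm below the ring's top, presses on the bore edge with more than 1.5 N for 0.4 s on the lug side (x of deburrer in the frame of lamp_holder above 0.006 m and y of deburrer in the frame of lamp_holder between -0.006 and 0.006 m and z of deburrer in the frame of lamp_holder between 0.03 and 0.053 m and horizontal distance between deburrer and lamp_holder below 0.032 m and contact force between deburrer and lamp_holder above 1.5 N), for 0.4 s.
3. the blade, 3 to 26 mm below the ring's top, presses on the bore edge with more than 1.5 N for 0.4 s one eighth round anticlockwise (x of deburrer in the frame of lamp_holder above 0.006 m and y of deburrer in the frame of lamp_holder above 0.006 m and z of deburrer in the frame of lamp_holder between 0.03 and 0.053 m and horizontal distance between deburrer and lamp_holder below 0.032 m and contact force between deburrer and lamp_holder above 1.5 N), for 0.4 s.
4. the blade, 3 to 26 mm below the ring's top, presses on the bore edge with more than 1.5 N for 0.4 s a quarter round (x of deburrer in the frame of lamp_holder between -0.006 and 0.006 m and y of deburrer in the frame of lamp_holder above 0.006 m and z of deburrer in the frame of lamp_holder between 0.03 and 0.053 m and horizontal distance between deburrer and lamp_holder below 0.032 m and contact force between deburrer and lamp_holder above 1.5 N), for 0.4 s.
5. the blade, 3 to 26 mm below the ring's top, presses on the bore edge with more than 1.5 N for 0.4 s three eighths round (x of deburrer in the frame of lamp_holder below -0.006 m and y of deburrer in the frame of lamp_holder above 0.006 m and z of deburrer in the frame of lamp_holder between 0.03 and 0.053 m and horizontal distance between deburrer and lamp_holder below 0.032 m and contact force between deburrer and lamp_holder above 1.5 N), for 0.4 s.
6. the blade, 3 to 26 mm below the ring's top, presses on the bore edge with more than 1.5 N for 0.4 s half round (x of deburrer in the frame of lamp_holder below -0.006 m and y of deburrer in the frame of lamp_holder between -0.006 and 0.006 m and z of deburrer in the frame of lamp_holder between 0.03 and 0.053 m and horizontal distance between deburrer and lamp_holder below 0.032 m and contact force between deburrer and lamp_holder above 1.5 N), for 0.4 s.
7. the blade, 3 to 26 mm below the ring's top, presses on the bore edge with more than 1.5 N for 0.4 s five eighths round (x of deburrer in the frame of lamp_holder below -0.006 m and y of deburrer in the frame of lamp_holder below -0.006 m and z of deburrer in the frame of lamp_holder between 0.03 and 0.053 m and horizontal distance between deburrer and lamp_holder below 0.032 m and contact force between deburrer and lamp_holder above 1.5 N), for 0.4 s.
8. the blade, 3 to 26 mm below the ring's top, presses on the bore edge with more than 1.5 N for 0.4 s three quarters round (x of deburrer in the frame of lamp_holder between -0.006 and 0.006 m and y of deburrer in the frame of lamp_holder below -0.006 m and z of deburrer in the frame of lamp_holder between 0.03 and 0.053 m and horizontal distance between deburrer and lamp_holder below 0.032 m and contact force between deburrer and lamp_holder above 1.5 N), for 0.4 s.
9. the blade, 3 to 26 mm below the ring's top, presses on the bore edge with more than 1.5 N for 0.4 s seven eighths round (x of deburrer in the frame of lamp_holder above 0.006 m and y of deburrer in the frame of lamp_holder below -0.006 m and z of deburrer in the frame of lamp_holder between 0.03 and 0.053 m and horizontal distance between deburrer and lamp_holder below 0.032 m and contact force between deburrer and lamp_holder above 1.5 N), for 0.4 s.
10. the blade, 3 to 26 mm below the ring's top, presses on the bore edge with more than 1.5 N for 0.4 s back on the lug side, the circle closed (all of step 2), for 0.4 s.
At the end, for the whole second after the job is handed in: After the closed circle the deburring tool stands at rest in one of the stand's slots: tip within 8 mm of the slot's centre, shoulder down on the wood within 3 mm, upright within 0.08 rad, released ((horizontal distance between deburrer and stand_hole0 below 0.008 m or horizontal distance between deburrer and stand_hole1 below 0.008 m or horizontal distance between deburrer and stand_hole2 below 0.008 m or horizontal distance between deburrer and stand_hole3 below 0.008 m) and z of deburrer in the frame of stand between 0.022 and 0.029 m and angle between deburrer's own z axis and vertical below 0.08 rad and linear speed of deburrer below 0.02 m/s); the robot touches nothing.
It fails at once if the tool presses on the lamp holder with more than 12 N (contact force between deburrer and lamp_holder above 12 N).
It fails at once if the nut driver is shifted by more than 15 mm (distance of nut_driver from where it was at the start of the episode above 0.015 m).
It fails at once if the reflector dish is shifted by more than 15 mm (distance of reflector from where it was at the start of the episode above 0.015 m).
It fails at once if the shutter plate is shifted by more than 15 mm (distance of shutter_plate from where it was at the start of the episode above 0.015 m).
It fails at once if the bezel is shifted by more than 15 mm (distance of bezel from where it was at the start of the episode above 0.015 m).
It also fails if it takes over 72 s, if anything falls off the work surface, if the arm or the gripper's body presses on something with over 40 N, if the wrist force passes 120 N, or if a joint passes its speed limit or range.

## Robot

A 6-joint arm with a two-finger parallel gripper is mounted at the origin on the work surface. World frame = base frame: x ahead of the robot, y to its left, z up, the work surface at z = 0. Lengths are in m, angles in degrees, forces in N, time in s.
With the tool pointing down it reaches from about 0.4 to 0.825 m from the base axis. Payload 7 kg.
Tool frame: the origin (TCP) lies on the centre line of the jaws, within the pads' length; the fingertips stand 19 mm ahead of it and the grasp point (between the pads) is the TCP; z points along the fingers, y is the line along which they close (so a half turn about z gives the same grasp; the last joint's range is limited). The gripper opens to 88 mm and grips with 3 to 60 N. Pads are 19 mm wide; open, the fingers measure 130 mm over their backs; the gripper's body (78 mm by 193 mm) begins 47 mm behind the grasp point.
Start: joints at [87.267, 20.546, 0.682, 0, -70.136, -16.507], TCP at [0.222, 0.637, 0.246] pointing down, gripper open.
Joint ranges: [-176.03, 176.03], [-82.01, 121.73], [-58.28, 71.71], [-173.87, 95.51], [-174.79, -0.11], [-173.66, 173.66]. Speed limits (degrees/s): [136.94, 136.94, 172.46, 180, 180, 180].

## Interface

Orientations are given as [roll, pitch, yaw] about the fixed x, y, z axes, in that order (R = Rz(yaw) Ry(pitch) Rx(roll)).
In Python, from plant import get_state, capture, close_job gives the robot as it stands.
- The arm moves only by the tool apply_moves, never from a script. Its argument "targets" is a list of rows, each a list of 7 numbers: the opening, from 0 (shut) to 1 (fully open), then the shift along the tool's x, y, z normalised to -1 to 1, where 1 is 1000 mm, then the turn, a rotation vector about the tool's x, y, z normalised to -1 to 1, where 1 is 90 degrees. In form: [[claw, tx, ty, tz, ax, ay, az], ...]. A call has 1 to 20 rows; each row shifts and turns the commanded pose from where the row before left it, along the tool's axes as they then stand; what a row does not reach is not made up. A row lasts 1/12 s, in which the tool goes at most 41.7 mm and 7.16 degrees, less where a joint would pass 70% of its speed; a pose out of reach is approached as far as the arm can. A call with a number of a shift or a turn outside -1 to 1 is refused whole. A call with a gripper value outside its range is refused whole. The fingers move at their own pace and stop on an object; "newtons" is the grip in N (left out, the last holds). Time passes only in rows, so rows that do not move let the fingers close. It gives the time, the measured TCP pose, the force, the opening and the grip force at its end, in the units of the state.
- get_state(): the state, without advancing time (a new reading comes with each control period).
- capture(name): name is "scene" or "top" or "wrist"; returns a dict with "frame" (480x640x3 uint8, red, green, blue), "range_z" (480x640 float32, m along the optical axis (not along the pixel's ray), 0 where there is no reading), "camera_matrix" (3x3 intrinsics, pixels), "k1" (the pictures are not rectified: a ray, as slopes to the right and down, at radius r is drawn at 1 + k1 r^2 times it, then the intrinsics apply), "T" (4x4, takes a point from camera to world coordinates). Camera axes: x right, y down, z forward; pixel columns grow to the right and rows downward; lengths in m; the calibration is good to about 2 mm. A picture is of the moment at which its call begins.
- close_job(): hands the job in; it is judged then, once.
The state is a dict: "time_s": time; "joints": joint angles; "qd": joint speeds; "joint_torque": joint torques, N m; "tcp_pos": TCP position; "eef_rot": TCP orientation; "contact_force": force on the tool from outside, world axes, zero at the start; "moment": the same for the moment, N m; "gripper_width": finger opening in m; "gripper_force": force on a finger pad.
Only numpy, scipy, OpenCV 4.12 (cv2) and the standard library are available. Lean on these libraries where they do the work, as an engineer would, in place of code of your own. Each camera call takes 0.05 s, during which the arm holds its last target. There are 200 camera calls.

## Working session

There is one attempt and no reset: what is moved stays moved. The work goes in short steps, Python scripts to look and compute and a tool call to move; the robot and the scene stay as the last step left them, time stands still between calls to the robot, and variables do not carry over. Pictures are saved under pics/ and viewed, at most 10 in all, crops included, and the job is handed in when it is done.

Besides the shell and the picture viewer there is one more tool, called after ">>>" as name([rows], argument=value, ...), one row to a line, values as JSON. apply_moves: Moves the arm, as the interface text tells. Scaled input: -1 to 1 covers 1000 mm each way for a shift and 90 degrees each way for a turn. Its arguments: {"type":"object","properties":{"targets":{"type":"array","items":{"type":"array","items":{"type":"number"}}},"newtons":{"type":"number"}},"required":["targets"]}

```bash
mkdir -p pics; cat > h.py <<'E'
import numpy as np,cv2
from plant import get_state,capture,close_job
def shot(n,f=None):
    c=capture(n)
    np.savez('last_'+n+'.npz',**{k:np.array(v) for k,v in c.items()})
    if f: cv2.imwrite('pics/'+f,cv2.cvtColor(c['frame'],cv2.COLOR_RGB2BGR))
    return c
def load(n): return dict(np.load('last_'+n+'.npz'))
def ray(c,u,v):
    K=np.array(c['camera_matrix']);d=np.array([(u-K[0,2])/K[0,0],(v-K[1,2])/K[1,1]]);s=d.copy()
    for _ in range(20): s=d/(1+float(c['k1'])*(s@s))
    T=np.array(c['T']);return T[:3,3],T[:3,:3]@np.array([s[0],s[1],1.])
def onz(c,u,v,z):
    o,d=ray(c,u,v);return o+d*(z-o[2])/d[2]
def dep(c,u,v):
    o,d=ray(c,u,v);return o+d*float(c['range_z'][int(round(v)),int(round(u))])
E
python3 - <<'E'
from h import *
a=shot('top','top0.png');b=shot('scene','scene0.png')
print(get_state());print(a['T'],a['camera_matrix'],a['k1'])
E
```

```text
{'time_s': 0.1, 'joints': array([ 8.72670924e+01,  2.05871705e+01,  6.39570951e-01, -1.71917051e-02,
       -7.01358345e+01, -1.65080199e+01]), 'qd': array([ 0.01038707, -0.01246017,  0.0609871 ,  0.06716651,  0.0914442 ,
        0.00818845]), 'joint_torque': array([-1.34495429e-03, -5.84163022e+01,  2.93752491e+01,  7.01544061e+00,
        1.01457830e-02, -5.13200575e-05]), 'tcp_pos': array([0.22231948, 0.63690986, 0.24472404]), 'eef_rot': array([ 1.79915412e+02, -8.21382872e-03, -1.92467747e+01]), 'contact_force': array([0.43522535, 0.00379611, 0.25002697]), 'moment': array([-0.02581019, -0.00840331, -0.04125679]), 'gripper_force': 0.0, 'gripper_width': 0.08746862422103335}
[[-0.0189829  -0.98393894  0.17749313  0.33455931]
 [-0.99978345  0.0171667  -0.01176273 -0.01968577]
 [ 0.00852683 -0.17767798 -0.98405174  1.13242858]
 [ 0.          0.          0.          1.        ]] [[600.26490014   0.         314.50161524]
 [  0.         600.26490014 238.13721993]
 [  0.           0.           1.        ]] 0.060773938952598784
```

View pics/top0.png

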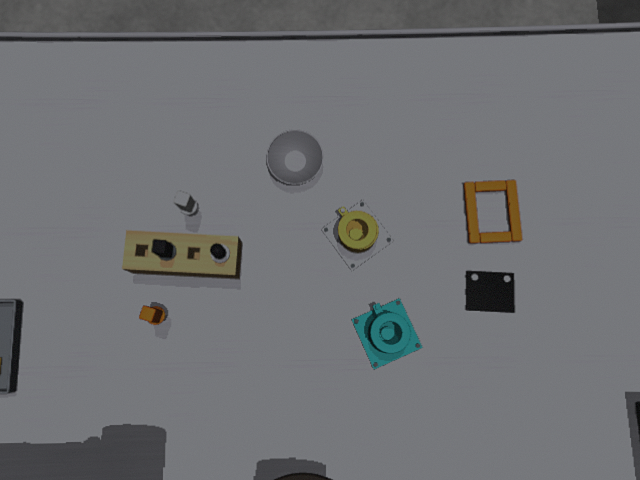

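View pics/scene0.png

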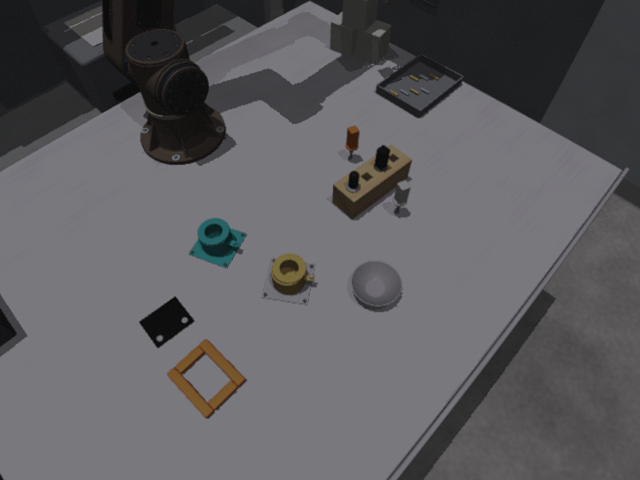

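The look-alikes for the tool in the top view: black square tool at (162,247), round-topped nut driver at (219,252), white at (185,203) and orange at (151,314). For the holder: brass at (357,231) and teal at (387,332). I choose the black square one and the brass one, and will check both in a close crop.

```bash
python3 - <<'E'
from h import *
c=load('top');f=c['frame']
a=cv2.resize(f[185:285,115:250],None,fx=4,fy=4,interpolation=cv2.INTER_CUBIC)
b=cv2.resize(f[190:280,312:402],None,fx=4,fy=4,interpolation=cv2.INTER_CUBIC)
im=np.zeros((600,540,3),np.uint8)
h=a.shape[0];im=np.zeros((h+360,540,3),np.uint8);im[:h]=a;im[h:,:360]=b
cv2.imwrite('pics/crop0.png',cv2.convertScaleAbs(cv2.cvtColor(im,cv2.COLOR_RGB2BGR)[:800],alpha=1.5))
P=np.array([[dep(c,u,v) for u in range(640)] for v in range(480)])
hsv=cv2.cvtColor(f,cv2.COLOR_RGB2HSV)
np.save('P.npy',P)
# stand top
Z=P[...,2];V=np.zeros((480,640),bool);V[190:300,110:260]=1
m=V&(abs(Z-.07)<.006)&(hsv[...,1]>60)&(hsv[...,0]>10)&(hsv[...,0]<35)
cs,_=cv2.findContours(m.astype(np.uint8),0,2);k=max(cs,key=cv2.contourArea)[:,0]
w=np.array([onz(c,u,v,.07)[:2] for u,v in k],np.float32)
print('stand',cv2.minAreaRect(w),np.median(Z[m]))
m=V&(Z>.115)&(Z<.16)&(hsv[...,2]<60)
n,l,s,ce=cv2.connectedComponentsWithStats(m.astype(np.uint8))
for i in range(1,n):
  if s[i,4]>15: print(s[i],ce[i],np.median(P[l==i],0),cv2.minAreaRect(P[l==i][:,:2].astype(np.float32)))
V=np.zeros((480,640),bool);V[190:280,312:402]=1
m=V&(abs(Z-.056)<.004)
print('ring z',np.median(Z[m]),m.sum())
cs,_=cv2.findContours(m.astype(np.uint8),0,2);k=max(cs,key=cv2.contourArea)[:,0]
w=np.array([onz(c,u,v,.056)[:2] for u,v in k],np.float32);print('ring',cv2.minEnclosingCircle(w),cv2.fitEllipse(w))
for p in [(326,229),(361,204),(389,239),(353,266)]: print(p,onz(c,*p,.003))
print('lug',onz(c,343,211,.033))
E
```

```text
stand ((0.5042169094085693, 0.20674577355384827), (0.20035861432552338, 0.07050257176160812), 85.79928588867188) 0.0697133655156269
[152 239  16  16 216] [159.55092593 246.79166667] [0.50513447 0.22920788 0.12888072] ((0.5062590837478638, 0.23032571375370026), (0.023058701306581497, 0.024113614112138748), 82.50032043457031)
[210 244  13  12  99] [215.84848485 249.34343434] [0.50113277 0.13664044 0.11832613] ((0.5014896988868713, 0.13728225231170654), (0.017708439379930496, 0.020348120480775833), 44.23310470581055)
ring z 0.055741362448038734 779
ring ((0.543548047542572, -0.11118534952402115), 0.03666886314749718) ((0.5436804890632629, -0.11015933752059937), (0.06888537108898163, 0.07017986476421356), 176.79330444335938)
(326, 229) [ 0.55569068 -0.05557058  0.003     ]
(361, 204) [ 0.60371763 -0.12428767  0.003     ]
(389, 239) [ 0.53411354 -0.17556539  0.003     ]
(353, 266) [ 0.48331433 -0.10517001  0.003     ]
lug [ 0.58367681 -0.08729146  0.033     ]
```

View pics/crop0.png

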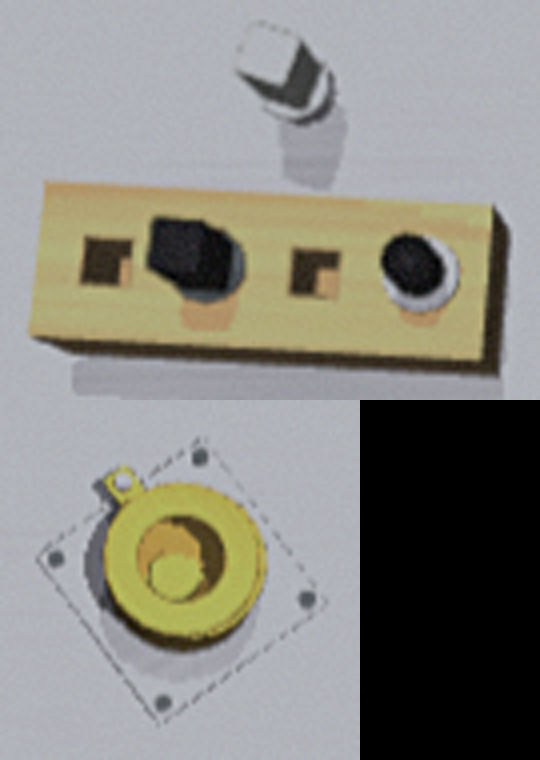

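The crop confirms it: black square handle in the second slot from the left, black round nut driver in the rightmost slot, and the brass holder with its lug at upper left. Now I move above the stand.

>>> apply_moves([
  [1, 0.0287, 0.0207, 0, 0, 0, 0],
  [1, 0.0287, 0.0207, 0, 0, 0, 0],
  [1, 0.0287, 0.0207, 0, 0, 0, 0],
  [1, 0.0287, 0.0207, 0, 0, 0, 0],
  [1, 0.0287, 0.0207, 0, 0, 0, 0],
  [1, 0.0287, 0.0207, 0, 0, 0, 0],
  [1, 0.0287, 0.0207, 0, 0, 0, 0],
  [1, 0.0287, 0.0207, 0, 0, 0, 0],
  [1, 0.0287, 0.0207, 0, 0, 0, 0],
  [1, 0.0287, 0.0207, 0, 0, 0, 0],
  [1, 0.0287, 0.0207, 0, 0, 0, 0],
  [1, 0.0287, 0.0207, 0, 0, 0, 0],
  [1, 0.0287, 0.0207, 0, 0, 0, 0],
  [1, 0.0287, 0.0207, 0, 0, 0, 0],
  [1, 0, 0, 0, 0, 0, -0.056],
  [1, 0, 0, 0, 0, 0, -0.056],
  [1, 0, 0, 0, 0, 0, -0.056],
  [1, 0, 0, 0, 0, 0, 0],
  [1, 0, 0, 0, 0, 0, 0],
], newtons=40)

```text
time_s: 1.68
tcp_pos: [0.5062, 0.2311, 0.2453]
eef_rot: [180.0, 0.0, -4.3]
contact_force: [0.1, -0.2, -0.6]
gripper_width: 0.0875
gripper_force: 0.0
```

```bash
python3 - <<'E'
from h import *
c=shot('wrist','w1.png');s=get_state();print(s['tcp_pos'],s['eef_rot'],s['time_s']);print(c['T'],c['camera_matrix'],c['k1'])
E
```

```text
[0.50613238 0.23125429 0.24534933] [ 1.79986324e+02  2.00106558e-02 -4.28901732e+00] 1.7333
[[-7.54522955e-02 -9.56944208e-01 -2.80294012e-01  5.80518319e-01]
 [-9.97149314e-01  7.22847843e-02  2.16369193e-02  2.25269420e-01]
 [-4.44332425e-04  2.81127537e-01 -9.59670313e-01  3.84161752e-01]
 [ 0.00000000e+00  0.00000000e+00  0.00000000e+00  1.00000000e+00]] [[363.04669057   0.         321.02817157]
 [  0.         363.04669057 244.27360316]
 [  0.           0.           1.        ]] -0.013725121688825503
```

View pics/w1.png

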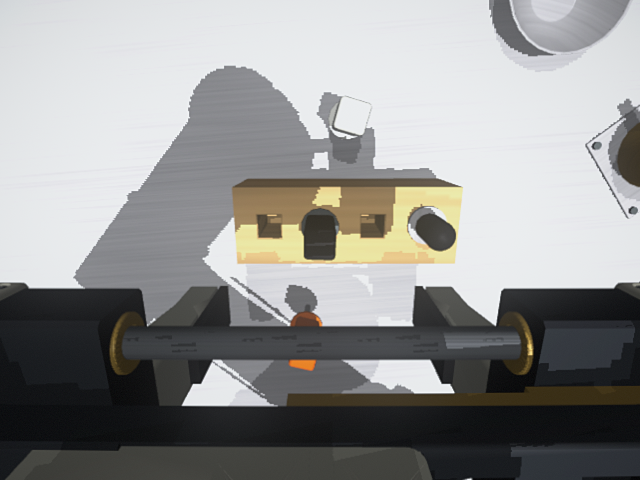

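The wrist view shows the square black handle at (320,240), roughly aligned with the stand, and the nut driver at (436,232). I'll measure the handle top.

```bash
python3 - <<'E'
from h import *
c=load('wrist')
pts=np.array([dep(c,u,v) for v in range(200,270) for u in range(290,350)])
t=pts[abs(pts[:,2]-.130)<.004];print(len(t),np.median(t[:,2]),cv2.minAreaRect(t[:,:2].astype(np.float32)))
f=cv2.cvtColor(c['frame'],cv2.COLOR_RGB2HSV)
P=np.array([[dep(c,u,v) for u in range(220,480)] for v in range(170,280)]);h=f[170:280,220:480]
m=(abs(P[...,2]-.07)<.004)&(h[...,1]>50)
cs,_=cv2.findContours(m.astype(np.uint8),0,2);k=max(cs,key=cv2.contourArea)[:,0]
w=np.array([onz(c,u+220,v+170,.07)[:2] for u,v in k],np.float32);print(cv2.minAreaRect(w),np.median(P[m][:,2]))
E
```

```text
990 0.12946592322023423 ((0.5054035782814026, 0.23190972208976746), (0.02374856173992157, 0.02410341054201126), 84.17020416259766)
((0.5038232207298279, 0.20860958099365234), (0.1991758942604065, 0.06943146139383316), 85.69392395019531) 0.06973400941482505
```

>>> apply_moves([
  [1, 0, 0, 0.0368, 0, 0, 0],
  [1, 0, 0, 0.0368, 0, 0, 0],
  [1, 0, 0, 0.0368, 0, 0, 0],
  [1, 0, 0, 0.0368, 0, 0, 0],
  [1, 0, 0, 0, 0, 0, 0],
  [0, 0, 0, 0, 0, 0, 0],
  [0, 0, 0, 0, 0, 0, 0],
  [0, 0, 0, 0, 0, 0, 0],
  [0, 0, 0, 0, 0, 0, 0],
  [0, 0, 0, 0, 0, 0, 0],
  [0, 0, 0, 0, 0, 0, 0],
  [0, 0, 0, 0, 0, 0, 0],
  [0, 0, 0, 0, 0, 0, 0],
  [0, 0, 0, 0, 0, 0, 0],
  [0, 0, 0, 0, 0, 0, 0],
], newtons=40)

```text
time_s: 2.98
tcp_pos: [0.5063, 0.2312, 0.0984]
eef_rot: [180.0, 0.0, -4.1]
contact_force: [-0.1, 1.2, 1.1]
gripper_width: 0.0266
gripper_force: 0.8
```

>>> apply_moves([
  [0, 0, 0, 0, 0, 0, 0],
  [0, 0, 0, 0, 0, 0, 0],
  [0, 0, 0, 0, 0, 0, 0],
  [0, 0, 0, 0, 0, 0, 0],
  [0, 0, 0, 0, 0, 0, 0],
  [0, 0, 0, 0, 0, 0, 0],
], newtons=50)

```text
time_s: 3.48
tcp_pos: [0.5063, 0.2313, 0.0984]
eef_rot: [-180.0, -0.0, -4.1]
contact_force: [-1.3, 0.7, 1.3]
gripper_width: 0.0238
gripper_force: 50.0
```

>>> apply_moves([
  [0, 0, 0, -0.02, 0, 0, 0],
  [0, 0, 0, -0.03, 0, 0, 0],
  [0, 0, 0, -0.035, 0, 0, 0],
  [0, 0, 0, -0.035, 0, 0, 0],
  [0, 0, 0, -0.03, 0, 0, 0],
  [0, 0, 0, 0, 0, 0, 0],
  [0, 0, 0.025, 0, 0, 0, 0],
  [0, 0, 0.0385, 0, 0, 0, 0],
  [0, 0, 0.0385, 0, 0, 0, 0],
  [0, 0, 0.0385, 0, 0, 0, 0],
  [0, 0.0014, 0.0385, 0, 0, 0, 0],
  [0, 0.0014, 0.0385, 0, 0, 0, 0],
  [0, 0, 0.0385, 0, 0, 0, 0],
  [0, 0, 0.0385, 0, 0, 0, 0],
  [0, 0, 0.0385, 0, 0, 0, 0],
  [0, 0, 0.0135, 0, 0, 0, 0],
  [0, 0, 0, 0, 0, 0, 0],
  [0, 0, 0, 0, 0, 0, 0],
  [0, 0, 0, 0, 0, 0, 0],
])

```text
time_s: 5.07
tcp_pos: [0.484, -0.1143, 0.248]
eef_rot: [-180.0, 0.0, -4.1]
contact_force: [-0.8, -0.2, -1.6]
gripper_width: 0.0241
gripper_force: 50.0
```

```bash
python3 - <<'E'
from h import *
c=shot('wrist','w2.png');s=get_state();print(s)
f=c['frame'];hsv=cv2.cvtColor(f,cv2.COLOR_RGB2HSV)
P=np.array([[dep(c,u,v) for u in range(640)] for v in range(480)]);Z=P[...,2]
near=np.hypot(P[...,0]-.544,P[...,1]+.115)<.06
m=near&(abs(Z-.056)<.003)
cs,hi=cv2.findContours(m.astype(np.uint8),cv2.RETR_CCOMP,cv2.CHAIN_APPROX_NONE)
for k in cs:
  if len(k)>40:
    w=np.array([onz(c,u,v,.056)[:2] for u,v in k[:,0]],np.float32);print(len(k),cv2.fitEllipse(w),cv2.fitEllipse(k))
m=near&(Z>.022)&(Z<.04)&(np.hypot(P[...,0]-.544,P[...,1]+.115)>.042)
print('lug',m.sum(),np.median(P[m],0))
E
```

```text
{'time_s': 5.1167, 'joints': array([ 9.42559491e+00,  3.53996626e+00, -2.09352674e+01, -1.39116631e-02,
       -6.55422358e+01,  7.64835037e+01]), 'qd': array([ 0.72678428, -0.07806177,  0.15889257,  0.10302922,  0.05190573,
        0.13033659]), 'joint_torque': array([-5.94181437e-01, -3.41523027e+01,  2.89762205e+01,  6.93025902e+00,
        7.69313285e-02, -1.33818481e-03]), 'tcp_pos': array([ 0.4841591 , -0.11397022,  0.24809935]), 'eef_rot': array([-1.79991772e+02,  1.99455683e-02, -4.09666164e+00]), 'contact_force': array([-0.08723105,  0.3968008 , -1.29346691]), 'moment': array([ 0.01876888, -0.03059516,  0.06332858]), 'gripper_force': 49.997456073760986, 'gripper_width': 0.02358870458243009}
229 ((0.5426498651504517, -0.10979872196912766), (0.06969156116247177, 0.0705457553267479), 106.87664031982422) ((311.15545654296875, 156.07229614257812), (78.48478698730469, 81.53862762451172), 168.0825958251953)
131 ((0.5426367521286011, -0.11001100391149521), (0.040204644203186035, 0.040309689939022064), 160.24295043945312) ((311.40423583984375, 156.88255310058594), (45.3560905456543, 46.479164123535156), 169.99978637695312)
lug 250 [ 0.5831524  -0.08604613  0.03216756]
```

View pics/w2.png

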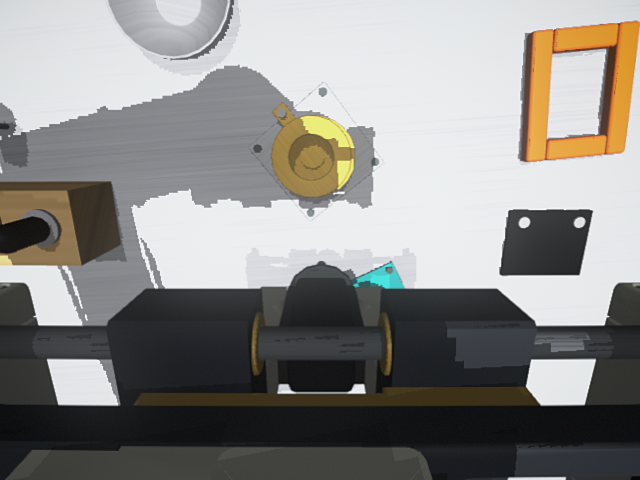

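The view shows the brass holder with its bore at about (311,157), its lug at (282,112), and plate screws at (322,92), (257,149), (375,161) and (310,212).

```bash
python3 - <<'E'
from h import *
c=load('wrist');t=load('top')
for c,L in((c,[(322,92),(257,149),(310,212),(375,161)]),(t,[(361,204),(326,229),(353,266),(389,239)])):
  q=np.array([onz(c,u,v,.004)[:2] for u,v in L]);print(q.mean(0))
  e=(q[0]-q[2]);g=(q[1]-q[3]);print(np.degrees(np.arctan2(e[1],e[0]))+45,np.degrees(np.arctan2(g[1],g[0]))-45)
E
```

```text
[ 0.54228369 -0.1133245 ]
34.719483006145715 35.15304491041273
[ 0.54402342 -0.11506389]
35.977878889649034 34.80616821910341
```

>>> apply_moves([
  [0, 0, 0, 0, 0, 0, -0.0724],
  [0, 0, 0, 0, 0, 0, -0.0724],
  [0, 0, 0, 0, 0, 0, -0.0724],
  [0, 0, 0, 0, 0, 0, -0.0724],
  [0, 0, 0, 0, 0, 0, -0.0724],
  [0, 0, 0, 0, 0, 0, -0.0724],
  [0, 0.0252, 0.0151, 0, 0, 0, 0],
  [0, 0.0252, 0.0151, 0, 0, 0, 0],
  [0, 0, 0, 0, 0, 0, 0],
  [0, 0, 0, 0, 0, 0, 0],
  [0, 0, 0, 0, 0, 0, 0],
])

```text
time_s: 6.03
tcp_pos: [0.5426, -0.1094, 0.2478]
eef_rot: [-180.0, 0.1, 35.1]
contact_force: [0.1, -0.3, -1.8]
gripper_width: 0.0237
gripper_force: 50.0
```

```bash
python3 - <<'E'
from h import *
s=get_state();print(s['tcp_pos'],s['eef_rot'],s['contact_force'],s['moment'],s['joints'])
E
```

```text
[ 0.54257055 -0.10942604  0.24775857] [-1.79952744e+02  6.12174603e-02  3.50532605e+01] [ 0.11670745 -0.27639354 -1.79390379] [-0.10879607 -0.01323431 -0.00201195] [ 8.86178807e+00  9.09321083e+00 -1.45589792e+01 -1.67856779e-02
 -6.64236004e+01  1.16198171e+02]
```

>>> apply_moves([
  [0, 0, 0, 0.03, 0, 0, 0],
  [0, 0, 0, 0.03, 0, 0, 0],
  [0, 0, 0, 0.03, 0, 0, 0],
  [0, 0, 0, 0.025, 0, 0, 0],
  [0, 0, 0, 0.0164, 0, 0, 0],
  [0, 0, 0, 0, 0, 0, 0],
  [0, -0.008, 0, 0, 0, 0, 0],
  [0, -0.007, 0, 0, 0, 0, 0],
  [0, 0, 0, 0, 0, 0, 0],
  [0, 0, 0, 0, 0, 0, 0],
  [0, 0, 0, 0, 0, 0, 0],
])

```text
time_s: 6.95
tcp_pos: [0.5311, -0.1191, 0.1183]
eef_rot: [179.9, -0.1, 35.0]
contact_force: [0.9, -0.1, -1.7]
gripper_width: 0.0238
gripper_force: 50.0
```

>>> apply_moves([
  [0, -0.001, 0, 0, 0, 0, 0],
  [0, -0.001, 0, 0, 0, 0, 0],
  [0, -0.001, 0, 0, 0, 0, 0],
  [0, -0.001, 0, 0, 0, 0, 0],
  [0, 0, 0, 0, 0, 0, 0],
  [0, 0, 0, 0, 0, 0, 0],
  [0, 0, 0, 0, 0, 0, 0],
])

```text
time_s: 7.53
tcp_pos: [0.5279, -0.1211, 0.1172]
eef_rot: [180.0, -0.1, 35.0]
contact_force: [2.8, 1.9, -0.7]
gripper_width: 0.0242
gripper_force: 50.0
```

>>> apply_moves([
  [0, 0.01, 0, 0, 0, 0, 0],
  [0, 0.0083, 0, 0, 0, 0, 0],
  [0, 0, -0.008, 0, 0, 0, 0],
  [0, 0, -0.007, 0, 0, 0, 0],
  [0, 0, -0.001, 0, 0, 0, 0],
  [0, 0, -0.001, 0, 0, 0, 0],
  [0, 0, -0.001, 0, 0, 0, 0],
  [0, 0, -0.001, 0, 0, 0, 0],
  [0, 0, 0, 0, 0, 0, 0],
  [0, 0, 0, 0, 0, 0, 0],
  [0, 0, 0, 0, 0, 0, 0],
])

```text
time_s: 8.45
tcp_pos: [0.5314, -0.0955, 0.117]
eef_rot: [180.0, -0.0, 35.0]
contact_force: [0.9, -1.5, -2.9]
gripper_width: 0.0238
gripper_force: 50.0
```

>>> apply_moves([
  [0, 0, 0.01, 0, 0, 0, 0],
  [0, 0, 0.01, 0, 0, 0, 0],
  [0, 0, 0.01, 0, 0, 0, 0],
  [0, 0, 0.004, 0, 0, 0, 0],
  [0, 0, 0.001, 0, 0, 0, 0],
  [0, 0, 0.001, 0, 0, 0, 0],
  [0, 0, 0.001, 0, 0, 0, 0],
  [0, 0, 0.001, 0, 0, 0, 0],
  [0, 0, 0, 0, 0, 0, 0],
  [0, 0, 0, 0, 0, 0, 0],
  [0, 0, 0, 0, 0, 0, 0],
])

```text
time_s: 9.37
tcp_pos: [0.5527, -0.1261, 0.1168]
eef_rot: [-180.0, 0.0, 35.0]
contact_force: [-1.3, 1.2, -2.9]
gripper_width: 0.0238
gripper_force: 50.0
```

```bash
cat >> h.py <<'E'
def avg(n=8):
    F=[];p=[]
    for _ in range(n):
        capture('wrist');s=get_state();F.append(s['contact_force']);p.append(s['tcp_pos'])
    F=np.array(F);p=np.mean(p,0);a=np.radians(35);R=np.array([[np.cos(a),np.sin(a)],[-np.sin(a),np.cos(a)]])
    print('F lamp',(F.mean(0)[:2]@R.T).round(2),'std',F.std(0).round(2),'Fz',F[:,2].mean().round(2),'p lamp mm',(R@(p[:2]-[.5426,-.1094])*1000).round(2),p[2].round(4),s['eef_rot'].round(2),s['time_s'])
E
python3 -c "
from h import *
avg()"
```

```text
F lamp [-0.1   2.43] std [0.62 0.45 0.55] Fz -2.92 p lamp mm [ -1.25 -19.64] 0.1168 [-1.7998e+02  2.0000e-02  3.4970e+01] 9.7667
```

>>> apply_moves([
  [0, 0, -0.01, 0, 0, 0, 0],
  [0, 0, -0.01, 0, 0, 0, 0],
  [0, 0, -0.01, 0, 0, 0, 0],
  [0, 0, -0.005, 0, 0, 0, 0],
  [0, 0, -0.001, 0, 0, 0, 0],
  [0, 0, -0.001, 0, 0, 0, 0],
  [0, 0, -0.001, 0, 0, 0, 0],
  [0, 0, 0, 0, 0, 0, 0],
  [0, 0, 0, 0, 0, 0, 0],
])

```text
time_s: 10.52
tcp_pos: [0.5318, -0.0955, 0.1172]
eef_rot: [180.0, -0.0, 35.0]
contact_force: [1.7, -1.9, -0.3]
gripper_width: 0.0237
gripper_force: 50.0
```

```bash
python3 -c "
from h import *
avg()"
```

```text
F lamp [ 0.06 -2.3 ] std [0.54 0.3  0.37] Fz -0.07 p lamp mm [-0.9 17.7] 0.1171 [ 1.7998e+02 -2.0000e-02  3.4970e+01] 10.9167
```

>>> apply_moves([
  [0, 0, 0.01, 0, 0, 0, 0],
  [0, 0, 0.009, 0, 0, 0, 0],
  [0, -0.01, 0, 0, 0, 0, 0],
  [0, -0.006, 0, 0, 0, 0, 0],
  [0, -0.001, 0, 0, 0, 0, 0],
  [0, -0.001, 0, 0, 0, 0, 0],
  [0, -0.001, 0, 0, 0, 0, 0],
  [0, 0, 0, 0, 0, 0, 0],
  [0, 0, 0, 0, 0, 0, 0],
])

```text
time_s: 11.67
tcp_pos: [0.5273, -0.1213, 0.1172]
eef_rot: [180.0, -0.1, 35.0]
contact_force: [3.7, 1.5, -2.7]
gripper_width: 0.0241
gripper_force: 50.0
```

```bash
python3 -c "
from h import *
avg()"
```

```text
F lamp [ 4.31 -0.2 ] std [0.48 0.51 0.47] Fz -2.86 p lamp mm [-19.6  -1. ] 0.1171 [ 1.7998e+02 -3.0000e-02  3.4990e+01] 12.0667
```

>>> apply_moves([
  [0, 0.01, 0, 0, 0, 0, 0],
  [0, 0.01, 0, 0, 0, 0, 0],
  [0, 0.01, 0, 0, 0, 0, 0],
  [0, 0.005, 0, 0, 0, 0, 0],
  [0, 0.001, 0, 0, 0, 0, 0],
  [0, 0.001, 0, 0, 0, 0, 0],
  [0, 0.001, 0, 0, 0, 0, 0],
  [0, 0, 0, 0, 0, 0, 0],
  [0, 0, 0, 0, 0, 0, 0],
])

```text
time_s: 12.82
tcp_pos: [0.5574, -0.1001, 0.1169]
eef_rot: [-180.0, 0.0, 35.0]
contact_force: [-0.7, 0.9, -2.5]
gripper_width: 0.0237
gripper_force: 50.0
```

```bash
python3 -c "
from h import *
avg()"
```

```text
F lamp [-0.53  0.59] std [0.4  0.44 0.43] Fz -1.77 p lamp mm [17.6  -0.91] 0.117 [-1.800e+02  1.000e-02  3.497e+01] 13.2167
```

```bash
cat > arc.py <<'E'
import numpy as np,sys
# cmd coords in 0.1 mm, tool x = lamp x, tool y = -lamp y
a0,a1,r=map(float,sys.argv[1:4]);cx,cy=8.6,0
x,y=map(float,sys.argv[4:6])
o=[]
for t in np.radians(np.arange(a0+2.5,a1+.1,2.5)):
    dx=round(cx+r*np.cos(t)-x);dy=round(cy+r*np.sin(t)-y);x+=dx;y+=dy
    o.append([0,dx/1e4,-dy/1e4,0,0,0,0])
print(o,'end',x,y)
E
python3 arc.py -5 45 209 217 -18
```

```text
[[0, 0.0, -0.0009, 0, 0, 0, 0], [0, 0.0001, -0.0009, 0, 0, 0, 0], [0, -0.0001, -0.0009, 0, 0, 0, 0], [0, 0.0, -0.0009, 0, 0, 0, 0], [0, -0.0001, -0.0009, 0, 0, 0, 0], [0, -0.0002, -0.0009, 0, 0, 0, 0], [0, -0.0001, -0.0009, 0, 0, 0, 0], [0, -0.0003, -0.0009, 0, 0, 0, 0], [0, -0.0002, -0.0009, 0, 0, 0, 0], [0, -0.0003, -0.0008, 0, 0, 0, 0], [0, -0.0003, -0.0009, 0, 0, 0, 0], [0, -0.0004, -0.0008, 0, 0, 0, 0], [0, -0.0004, -0.0009, 0, 0, 0, 0], [0, -0.0004, -0.0007, 0, 0, 0, 0], [0, -0.0005, -0.0008, 0, 0, 0, 0], [0, -0.0005, -0.0008, 0, 0, 0, 0], [0, -0.0006, -0.0007, 0, 0, 0, 0], [0, -0.0005, -0.0007, 0, 0, 0, 0], [0, -0.0006, -0.0007, 0, 0, 0, 0], [0, -0.0007, -0.0007, 0, 0, 0, 0]] end 156.0 148.0
```

>>> apply_moves([
  [0, 0.0007, 0.0004, 0, 0, 0, 0],
  [0, 0.0007, 0.0004, 0, 0, 0, 0],
  [0, 0.0007, 0.0004, 0, 0, 0, 0],
  [0, 0.0007, 0.0003, 0, 0, 0, 0],
  [0, 0.0006, 0.0003, 0, 0, 0, 0],
  [0, 0, 0, 0, 0, 0, 0],
  [0, 0, 0, 0, 0, 0, 0],
  [0, 0, 0, 0, 0, 0, 0],
  [0, 0, 0, 0, 0, 0, 0],
  [0, 0, 0, 0, 0, 0, 0],
  [0, 0, 0, 0, 0, 0, 0],
])

```text
time_s: 14.13
tcp_pos: [0.5606, -0.0996, 0.1166]
eef_rot: [-179.9, 0.1, 35.0]
contact_force: [-5.5, -0.4, -0.3]
gripper_width: 0.0237
gripper_force: 50.0
```

```bash
python3 -c "
from h import *
avg(4)"
```

```text
F lamp [-5.32  1.92] std [0.33 0.38 0.35] Fz 0.16 p lamp mm [20.39 -2.33] 0.1166 [-1.7994e+02  1.0000e-01  3.4960e+01] 14.3333
```

>>> apply_moves([
  [0, 0.0, -0.0009, 0, 0, 0, 0],
  [0, 0.0001, -0.0009, 0, 0, 0, 0],
  [0, -0.0001, -0.0009, 0, 0, 0, 0],
  [0, 0.0, -0.0009, 0, 0, 0, 0],
  [0, -0.0001, -0.0009, 0, 0, 0, 0],
  [0, -0.0002, -0.0009, 0, 0, 0, 0],
  [0, -0.0001, -0.0009, 0, 0, 0, 0],
  [0, -0.0003, -0.0009, 0, 0, 0, 0],
  [0, -0.0002, -0.0009, 0, 0, 0, 0],
  [0, -0.0003, -0.0008, 0, 0, 0, 0],
  [0, -0.0003, -0.0009, 0, 0, 0, 0],
  [0, -0.0004, -0.0008, 0, 0, 0, 0],
  [0, -0.0004, -0.0009, 0, 0, 0, 0],
  [0, -0.0004, -0.0007, 0, 0, 0, 0],
  [0, -0.0005, -0.0008, 0, 0, 0, 0],
  [0, -0.0005, -0.0008, 0, 0, 0, 0],
  [0, -0.0006, -0.0007, 0, 0, 0, 0],
  [0, -0.0005, -0.0007, 0, 0, 0, 0],
  [0, -0.0006, -0.0007, 0, 0, 0, 0],
  [0, -0.0007, -0.0007, 0, 0, 0, 0],
])

```text
time_s: 16.0
tcp_pos: [0.5488, -0.0902, 0.1178]
eef_rot: [179.8, -0.1, 35.0]
contact_force: [1.1, -5.6, -1.4]
gripper_width: 0.0239
gripper_force: 50.0
```

```bash
python3 arc.py 45 95 209 156 148; python3 arc.py 45 95 206 156 148|tail -c 30
```

```text
[[0, -0.0006, -0.0006, 0, 0, 0, 0], [0, -0.0007, -0.0006, 0, 0, 0, 0], [0, -0.0007, -0.0006, 0, 0, 0, 0], [0, -0.0008, -0.0005, 0, 0, 0, 0], [0, -0.0007, -0.0005, 0, 0, 0, 0], [0, -0.0008, -0.0005, 0, 0, 0, 0], [0, -0.0008, -0.0004, 0, 0, 0, 0], [0, -0.0008, -0.0004, 0, 0, 0, 0], [0, -0.0008, -0.0004, 0, 0, 0, 0], [0, -0.0009, -0.0003, 0, 0, 0, 0], [0, -0.0009, -0.0003, 0, 0, 0, 0], [0, -0.0008, -0.0003, 0, 0, 0, 0], [0, -0.0009, -0.0002, 0, 0, 0, 0], [0, -0.0009, -0.0002, 0, 0, 0, 0], [0, -0.0009, -0.0001, 0, 0, 0, 0], [0, -0.0009, -0.0001, 0, 0, 0, 0], [0, -0.0009, -0.0001, 0, 0, 0, 0], [0, -0.0009, 0.0, 0, 0, 0, 0], [0, -0.001, 0.0, 0, 0, 0, 0], [0, -0.0009, 0.0001, 0, 0, 0, 0]] end -10.0 208.0
, 0, 0, 0, 0]] end -9.0 205.0
```

>>> apply_moves([
  [0, -0.0006, -0.0006, 0, 0, 0, 0],
  [0, -0.0007, -0.0006, 0, 0, 0, 0],
  [0, -0.0007, -0.0006, 0, 0, 0, 0],
  [0, -0.0008, -0.0005, 0, 0, 0, 0],
  [0, -0.0007, -0.0005, 0, 0, 0, 0],
  [0, -0.0008, -0.0005, 0, 0, 0, 0],
  [0, -0.0008, -0.0004, 0, 0, 0, 0],
  [0, -0.0008, -0.0004, 0, 0, 0, 0],
  [0, -0.0008, -0.0004, 0, 0, 0, 0],
  [0, -0.0009, -0.0003, 0, 0, 0, 0],
  [0, -0.0009, -0.0003, 0, 0, 0, 0],
  [0, -0.0008, -0.0003, 0, 0, 0, 0],
  [0, -0.0009, -0.0002, 0, 0, 0, 0],
  [0, -0.0009, -0.0002, 0, 0, 0, 0],
  [0, -0.0009, -0.0001, 0, 0, 0, 0],
  [0, -0.0009, -0.0001, 0, 0, 0, 0],
  [0, -0.0009, -0.0001, 0, 0, 0, 0],
  [0, -0.0009, 0.0, 0, 0, 0, 0],
  [0, -0.001, 0.0, 0, 0, 0, 0],
  [0, -0.0009, 0.0001, 0, 0, 0, 0],
])

```text
time_s: 17.67
tcp_pos: [0.5319, -0.0936, 0.1176]
eef_rot: [179.9, -0.2, 35.0]
contact_force: [5.4, -2.7, -1.2]
gripper_width: 0.0236
gripper_force: 50.0
```

```bash
python3 arc.py 95 145 209 -10 208
```

```text
[[0, -0.0009, 0.0001, 0, 0, 0, 0], [0, -0.0009, 0.0001, 0, 0, 0, 0], [0, -0.0009, 0.0002, 0, 0, 0, 0], [0, -0.0008, 0.0002, 0, 0, 0, 0], [0, -0.0009, 0.0003, 0, 0, 0, 0], [0, -0.0009, 0.0003, 0, 0, 0, 0], [0, -0.0008, 0.0003, 0, 0, 0, 0], [0, -0.0009, 0.0004, 0, 0, 0, 0], [0, -0.0008, 0.0004, 0, 0, 0, 0], [0, -0.0008, 0.0004, 0, 0, 0, 0], [0, -0.0008, 0.0005, 0, 0, 0, 0], [0, -0.0007, 0.0005, 0, 0, 0, 0], [0, -0.0008, 0.0005, 0, 0, 0, 0], [0, -0.0007, 0.0006, 0, 0, 0, 0], [0, -0.0007, 0.0006, 0, 0, 0, 0], [0, -0.0006, 0.0006, 0, 0, 0, 0], [0, -0.0006, 0.0007, 0, 0, 0, 0], [0, -0.0007, 0.0007, 0, 0, 0, 0], [0, -0.0005, 0.0007, 0, 0, 0, 0], [0, -0.0006, 0.0007, 0, 0, 0, 0]] end -163.0 120.0
```

>>> apply_moves([
  [0, -0.0009, 0.0001, 0, 0, 0, 0],
  [0, -0.0009, 0.0001, 0, 0, 0, 0],
  [0, -0.0009, 0.0002, 0, 0, 0, 0],
  [0, -0.0008, 0.0002, 0, 0, 0, 0],
  [0, -0.0009, 0.0003, 0, 0, 0, 0],
  [0, -0.0009, 0.0003, 0, 0, 0, 0],
  [0, -0.0008, 0.0003, 0, 0, 0, 0],
  [0, -0.0009, 0.0004, 0, 0, 0, 0],
  [0, -0.0008, 0.0004, 0, 0, 0, 0],
  [0, -0.0008, 0.0004, 0, 0, 0, 0],
  [0, -0.0008, 0.0005, 0, 0, 0, 0],
  [0, -0.0007, 0.0005, 0, 0, 0, 0],
  [0, -0.0008, 0.0005, 0, 0, 0, 0],
  [0, -0.0007, 0.0006, 0, 0, 0, 0],
  [0, -0.0007, 0.0006, 0, 0, 0, 0],
  [0, -0.0006, 0.0006, 0, 0, 0, 0],
  [0, -0.0006, 0.0007, 0, 0, 0, 0],
  [0, -0.0007, 0.0007, 0, 0, 0, 0],
  [0, -0.0005, 0.0007, 0, 0, 0, 0],
  [0, -0.0006, 0.0007, 0, 0, 0, 0],
])

```text
time_s: 19.33
tcp_pos: [0.5229, -0.1095, 0.117]
eef_rot: [-180.0, -0.1, 35.0]
contact_force: [5.0, 4.0, -0.5]
gripper_width: 0.0237
gripper_force: 50.0
```

```bash
python3 arc.py 145 195 209 -163 120
```

```text
[[0, -0.0005, 0.0008, 0, 0, 0, 0], [0, -0.0004, 0.0008, 0, 0, 0, 0], [0, -0.0005, 0.0007, 0, 0, 0, 0], [0, -0.0004, 0.0009, 0, 0, 0, 0], [0, -0.0003, 0.0008, 0, 0, 0, 0], [0, -0.0004, 0.0009, 0, 0, 0, 0], [0, -0.0003, 0.0008, 0, 0, 0, 0], [0, -0.0002, 0.0009, 0, 0, 0, 0], [0, -0.0002, 0.0009, 0, 0, 0, 0], [0, -0.0002, 0.0009, 0, 0, 0, 0], [0, -0.0002, 0.0009, 0, 0, 0, 0], [0, -0.0001, 0.0009, 0, 0, 0, 0], [0, 0.0, 0.0009, 0, 0, 0, 0], [0, 0.0, 0.0009, 0, 0, 0, 0], [0, 0.0, 0.0009, 0, 0, 0, 0], [0, 0.0, 0.0009, 0, 0, 0, 0], [0, 0.0001, 0.0009, 0, 0, 0, 0], [0, 0.0002, 0.0009, 0, 0, 0, 0], [0, 0.0002, 0.0009, 0, 0, 0, 0], [0, 0.0002, 0.0009, 0, 0, 0, 0]] end -193.0 -54.0
```

>>> apply_moves([
  [0, -0.0005, 0.0008, 0, 0, 0, 0],
  [0, -0.0004, 0.0008, 0, 0, 0, 0],
  [0, -0.0005, 0.0007, 0, 0, 0, 0],
  [0, -0.0004, 0.0009, 0, 0, 0, 0],
  [0, -0.0003, 0.0008, 0, 0, 0, 0],
  [0, -0.0004, 0.0009, 0, 0, 0, 0],
  [0, -0.0003, 0.0008, 0, 0, 0, 0],
  [0, -0.0002, 0.0009, 0, 0, 0, 0],
  [0, -0.0002, 0.0009, 0, 0, 0, 0],
  [0, -0.0002, 0.0009, 0, 0, 0, 0],
  [0, -0.0002, 0.0009, 0, 0, 0, 0],
  [0, -0.0001, 0.0009, 0, 0, 0, 0],
  [0, 0.0, 0.0009, 0, 0, 0, 0],
  [0, 0.0, 0.0009, 0, 0, 0, 0],
  [0, 0.0, 0.0009, 0, 0, 0, 0],
  [0, 0.0, 0.0009, 0, 0, 0, 0],
  [0, 0.0001, 0.0009, 0, 0, 0, 0],
  [0, 0.0002, 0.0009, 0, 0, 0, 0],
  [0, 0.0002, 0.0009, 0, 0, 0, 0],
  [0, 0.0002, 0.0009, 0, 0, 0, 0],
])

```text
time_s: 21.0
tcp_pos: [0.5291, -0.1249, 0.1163]
eef_rot: [-179.9, 0.0, 34.9]
contact_force: [1.8, 4.6, -2.3]
gripper_width: 0.0234
gripper_force: 50.0
```

```bash
python3 arc.py 195 245 209 -193 -54
```

```text
[[0, 0.0002, 0.0009, 0, 0, 0, 0], [0, 0.0003, 0.0008, 0, 0, 0, 0], [0, 0.0004, 0.0009, 0, 0, 0, 0], [0, 0.0003, 0.0008, 0, 0, 0, 0], [0, 0.0004, 0.0009, 0, 0, 0, 0], [0, 0.0005, 0.0008, 0, 0, 0, 0], [0, 0.0004, 0.0007, 0, 0, 0, 0], [0, 0.0005, 0.0008, 0, 0, 0, 0], [0, 0.0006, 0.0007, 0, 0, 0, 0], [0, 0.0005, 0.0007, 0, 0, 0, 0], [0, 0.0007, 0.0007, 0, 0, 0, 0], [0, 0.0006, 0.0007, 0, 0, 0, 0], [0, 0.0006, 0.0006, 0, 0, 0, 0], [0, 0.0007, 0.0006, 0, 0, 0, 0], [0, 0.0007, 0.0006, 0, 0, 0, 0], [0, 0.0008, 0.0005, 0, 0, 0, 0], [0, 0.0007, 0.0005, 0, 0, 0, 0], [0, 0.0008, 0.0005, 0, 0, 0, 0], [0, 0.0008, 0.0004, 0, 0, 0, 0], [0, 0.0008, 0.0004, 0, 0, 0, 0]] end -80.0 -189.0
```

>>> apply_moves([
  [0, 0.0002, 0.0009, 0, 0, 0, 0],
  [0, 0.0003, 0.0008, 0, 0, 0, 0],
  [0, 0.0004, 0.0009, 0, 0, 0, 0],
  [0, 0.0003, 0.0008, 0, 0, 0, 0],
  [0, 0.0004, 0.0009, 0, 0, 0, 0],
  [0, 0.0005, 0.0008, 0, 0, 0, 0],
  [0, 0.0004, 0.0007, 0, 0, 0, 0],
  [0, 0.0005, 0.0008, 0, 0, 0, 0],
  [0, 0.0006, 0.0007, 0, 0, 0, 0],
  [0, 0.0005, 0.0007, 0, 0, 0, 0],
  [0, 0.0007, 0.0007, 0, 0, 0, 0],
  [0, 0.0006, 0.0007, 0, 0, 0, 0],
  [0, 0.0006, 0.0006, 0, 0, 0, 0],
  [0, 0.0007, 0.0006, 0, 0, 0, 0],
  [0, 0.0007, 0.0006, 0, 0, 0, 0],
  [0, 0.0008, 0.0005, 0, 0, 0, 0],
  [0, 0.0007, 0.0005, 0, 0, 0, 0],
  [0, 0.0008, 0.0005, 0, 0, 0, 0],
  [0, 0.0008, 0.0004, 0, 0, 0, 0],
  [0, 0.0008, 0.0004, 0, 0, 0, 0],
])

```text
time_s: 22.67
tcp_pos: [0.5443, -0.1303, 0.1157]
eef_rot: [-179.8, 0.2, 34.9]
contact_force: [-4.7, 4.8, -1.5]
gripper_width: 0.0234
gripper_force: 50.0
```

```bash
python3 arc.py 245 295 209 -80 -189
```

```text
[[0, 0.0009, 0.0004, 0, 0, 0, 0], [0, 0.0008, 0.0003, 0, 0, 0, 0], [0, 0.0009, 0.0003, 0, 0, 0, 0], [0, 0.0009, 0.0003, 0, 0, 0, 0], [0, 0.0008, 0.0002, 0, 0, 0, 0], [0, 0.0009, 0.0002, 0, 0, 0, 0], [0, 0.0009, 0.0001, 0, 0, 0, 0], [0, 0.0009, 0.0001, 0, 0, 0, 0], [0, 0.0009, 0.0001, 0, 0, 0, 0], [0, 0.001, 0.0, 0, 0, 0, 0], [0, 0.0009, 0.0, 0, 0, 0, 0], [0, 0.0009, -0.0001, 0, 0, 0, 0], [0, 0.0009, -0.0001, 0, 0, 0, 0], [0, 0.0009, -0.0001, 0, 0, 0, 0], [0, 0.0009, -0.0002, 0, 0, 0, 0], [0, 0.0009, -0.0002, 0, 0, 0, 0], [0, 0.0008, -0.0003, 0, 0, 0, 0], [0, 0.0009, -0.0003, 0, 0, 0, 0], [0, 0.0009, -0.0003, 0, 0, 0, 0], [0, 0.0008, -0.0004, 0, 0, 0, 0]] end 97.0 -189.0
```

>>> apply_moves([
  [0, 0.0009, 0.0004, 0, 0, 0, 0],
  [0, 0.0008, 0.0003, 0, 0, 0, 0],
  [0, 0.0009, 0.0003, 0, 0, 0, 0],
  [0, 0.0009, 0.0002, 0, 0, 0, 0],
  [0, 0.0008, 0.0002, 0, 0, 0, 0],
  [0, 0.0009, 0.0001, 0, 0, 0, 0],
  [0, 0.0009, 0.0001, 0, 0, 0, 0],
  [0, 0.0009, 0.0001, 0, 0, 0, 0],
  [0, 0.0009, 0.0001, 0, 0, 0, 0],
  [0, 0.001, 0.0, 0, 0, 0, 0],
  [0, 0.0009, 0.0, 0, 0, 0, 0],
  [0, 0.0009, -0.0001, 0, 0, 0, 0],
  [0, 0.0009, -0.0001, 0, 0, 0, 0],
  [0, 0.0009, -0.0001, 0, 0, 0, 0],
  [0, 0.0009, -0.0002, 0, 0, 0, 0],
  [0, 0.0009, -0.0002, 0, 0, 0, 0],
  [0, 0.0008, -0.0003, 0, 0, 0, 0],
  [0, 0.0009, -0.0003, 0, 0, 0, 0],
  [0, 0.0009, -0.0003, 0, 0, 0, 0],
  [0, 0.0008, -0.0004, 0, 0, 0, 0],
])

```text
time_s: 24.33
tcp_pos: [0.5607, -0.1206, 0.1167]
eef_rot: [-180.0, 0.1, 35.0]
contact_force: [-5.4, -1.1, -1.2]
gripper_width: 0.0239
gripper_force: 50.0
```

```bash
python3 arc.py 295 345 207 97 -187
```

```text
[[0, 0.0007, -0.0003, 0, 0, 0, 0], [0, 0.0008, -0.0005, 0, 0, 0, 0], [0, 0.0008, -0.0004, 0, 0, 0, 0], [0, 0.0007, -0.0005, 0, 0, 0, 0], [0, 0.0008, -0.0006, 0, 0, 0, 0], [0, 0.0007, -0.0005, 0, 0, 0, 0], [0, 0.0006, -0.0006, 0, 0, 0, 0], [0, 0.0007, -0.0007, 0, 0, 0, 0], [0, 0.0006, -0.0006, 0, 0, 0, 0], [0, 0.0006, -0.0007, 0, 0, 0, 0], [0, 0.0006, -0.0007, 0, 0, 0, 0], [0, 0.0005, -0.0007, 0, 0, 0, 0], [0, 0.0005, -0.0008, 0, 0, 0, 0], [0, 0.0005, -0.0007, 0, 0, 0, 0], [0, 0.0004, -0.0008, 0, 0, 0, 0], [0, 0.0004, -0.0009, 0, 0, 0, 0], [0, 0.0004, -0.0008, 0, 0, 0, 0], [0, 0.0003, -0.0008, 0, 0, 0, 0], [0, 0.0003, -0.0009, 0, 0, 0, 0], [0, 0.0003, -0.0008, 0, 0, 0, 0]] end 209.0 -54.0
```

>>> apply_moves([
  [0, 0.0007, -0.0003, 0, 0, 0, 0],
  [0, 0.0008, -0.0005, 0, 0, 0, 0],
  [0, 0.0008, -0.0004, 0, 0, 0, 0],
  [0, 0.0007, -0.0005, 0, 0, 0, 0],
  [0, 0.0008, -0.0006, 0, 0, 0, 0],
  [0, 0.0007, -0.0005, 0, 0, 0, 0],
  [0, 0.0006, -0.0006, 0, 0, 0, 0],
  [0, 0.0007, -0.0007, 0, 0, 0, 0],
  [0, 0.0006, -0.0006, 0, 0, 0, 0],
  [0, 0.0006, -0.0007, 0, 0, 0, 0],
  [0, 0.0006, -0.0007, 0, 0, 0, 0],
  [0, 0.0005, -0.0007, 0, 0, 0, 0],
  [0, 0.0005, -0.0008, 0, 0, 0, 0],
  [0, 0.0005, -0.0007, 0, 0, 0, 0],
  [0, 0.0004, -0.0008, 0, 0, 0, 0],
  [0, 0.0004, -0.0009, 0, 0, 0, 0],
  [0, 0.0004, -0.0008, 0, 0, 0, 0],
  [0, 0.0003, -0.0008, 0, 0, 0, 0],
  [0, 0.0003, -0.0009, 0, 0, 0, 0],
  [0, 0.0003, -0.0008, 0, 0, 0, 0],
])

```text
time_s: 26.0
tcp_pos: [0.5628, -0.1036, 0.1171]
eef_rot: [180.0, 0.1, 35.0]
contact_force: [-4.0, -2.7, -2.0]
gripper_width: 0.0238
gripper_force: 50.0
```

>>> apply_moves([
  [0, 0.0002, -0.0009, 0, 0, 0, 0],
  [0, 0.0002, -0.0009, 0, 0, 0, 0],
  [0, 0.0001, -0.0009, 0, 0, 0, 0],
  [0, 0.0001, -0.0009, 0, 0, 0, 0],
  [0, 0, -0.0009, 0, 0, 0, 0],
  [0, 0, -0.0009, 0, 0, 0, 0],
  [0, 0, -0.0009, 0, 0, 0, 0],
  [0, 0, 0, 0, 0, 0, 0],
  [0, 0, 0, 0, 0, 0, 0],
  [0, 0, 0, 0, 0, 0, 0],
  [0, 0, 0, 0, 0, 0, 0],
  [0, 0, 0, 0, 0, 0, 0],
  [0, 0, 0, 0, 0, 0, 0],
  [0, 0, 0, 0, 0, 0, 0],
])

```text
time_s: 27.17
tcp_pos: [0.5604, -0.0985, 0.1174]
eef_rot: [179.9, 0.0, 35.0]
contact_force: [-2.2, -5.7, -1.8]
gripper_width: 0.0238
gripper_force: 50.0
```

```bash
python3 -c "
from h import *
avg(4)"
```

```text
F lamp [-5.37 -3.09] std [0.52 0.98 0.5 ] Fz -1.67 p lamp mm [20.83 -1.27] 0.1174 [1.799e+02 2.000e-02 3.499e+01] 27.3667
```

>>> apply_moves([
  [0, -0.003, 0, 0, 0, 0, 0],
  [0, -0.005, 0, 0, 0, 0, 0],
  [0, -0.005, 0, 0, 0, 0, 0],
  [0, 0, 0, 0, 0, 0, 0],
  [0, 0, 0, -0.02, 0, 0, 0],
  [0, 0, 0, -0.037, 0, 0, 0],
  [0, 0, 0, -0.037, 0, 0, 0],
  [0, 0, 0, -0.037, 0, 0, 0],
  [0, 0, 0, 0, 0, 0, 0.0724],
  [0, 0, 0, 0, 0, 0, 0.0724],
  [0, 0, 0, 0, 0, 0, 0.0724],
  [0, 0, 0, 0, 0, 0, 0.0724],
  [0, 0, 0, 0, 0, 0, 0.0724],
  [0, 0, 0, 0, 0, 0, 0.0724],
  [0, 0, 0, 0, 0, 0, 0],
])

```text
time_s: 28.62
tcp_pos: [0.5497, -0.1046, 0.2483]
eef_rot: [-180.0, -0.1, -4.4]
contact_force: [0.1, 0.1, -1.2]
gripper_width: 0.0237
gripper_force: 50.0
```

>>> apply_moves([
  [0, -0.0068, -0.0374, 0, 0, 0, 0],
  [0, -0.0068, -0.0374, 0, 0, 0, 0],
  [0, -0.0068, -0.0374, 0, 0, 0, 0],
  [0, -0.0068, -0.0374, 0, 0, 0, 0],
  [0, -0.0068, -0.0374, 0, 0, 0, 0],
  [0, -0.0068, -0.0374, 0, 0, 0, 0],
  [0, -0.0068, -0.0374, 0, 0, 0, 0],
  [0, -0.0068, -0.0374, 0, 0, 0, 0],
  [0, -0.0068, -0.0374, 0, 0, 0, 0],
  [0, 0, 0, 0, 0, 0, 0],
  [0, 0, 0, 0, 0, 0, 0],
  [0, 0, 0, 0, 0, 0, 0],
])

```text
time_s: 29.62
tcp_pos: [0.5122, 0.2356, 0.2479]
eef_rot: [180.0, 0.0, -3.9]
contact_force: [0.3, 0.8, -1.9]
gripper_width: 0.024
gripper_force: 50.0
```

```bash
python3 - <<'E'
from h import *
s=get_state();print(s['tcp_pos'],s['eef_rot'],s['contact_force'],s['time_s'])
c=shot('scene');f=c['frame'];K=np.array(c['camera_matrix']);T=np.linalg.inv(c['T'])
p=T@np.r_[s['tcp_pos'],1];u,v=(p[:2]/p[2]*K[0,0]+K[:2,2]).astype(int);print(u,v)
a=f[max(0,v-60):v+90,max(0,u-80):u+90]
cv2.imwrite('pics/s2.png',cv2.convertScaleAbs(cv2.cvtColor(cv2.resize(a,None,fx=4,fy=4,interpolation=cv2.INTER_CUBIC),cv2.COLOR_RGB2BGR),alpha=1.6))
E
```

```text
[0.5122286  0.23561704 0.24788063] [ 1.79998117e+02  4.15995151e-03 -3.91789278e+00] [ 0.31266606  0.79578502 -1.85032004] 29.6167
394 108
```

View pics/s2.png

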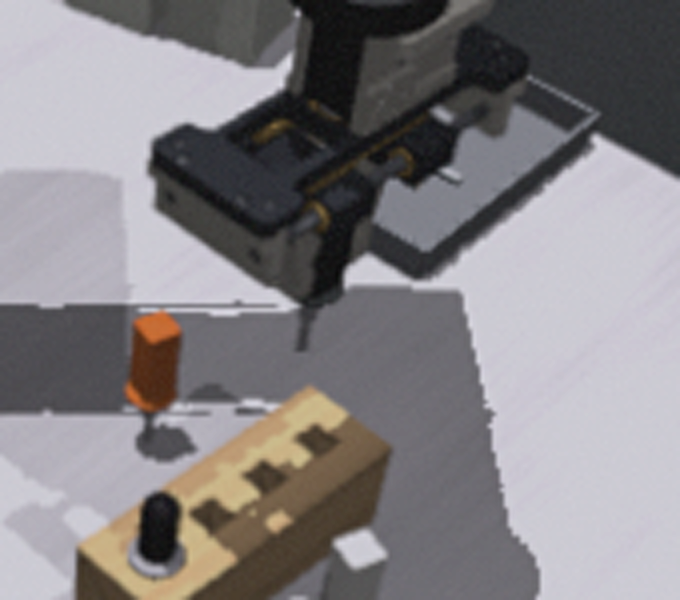

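The scene view shows the tool hanging straight in the gripper, with its blade at (302,350) in the crop above the stand. Three slots are free. I correct the position and lower the tool.

>>> apply_moves([
  [0, -0.006, 0.005, 0, 0, 0, 0],
  [0, 0, 0, 0, 0, 0, 0],
  [0, 0, 0, 0.03, 0, 0, 0],
  [0, 0, 0, 0.03, 0, 0, 0],
  [0, 0, 0, 0.025, 0, 0, 0],
  [0, 0, 0, 0.015, 0, 0, 0],
  [0, 0, 0, 0.01, 0, 0, 0],
  [0, 0, 0, 0.01, 0, 0, 0],
  [0, 0, 0, 0, 0, 0, 0],
  [0, 0, 0, 0, 0, 0, 0],
])

```text
time_s: 30.5
tcp_pos: [0.5064, 0.2306, 0.1283]
eef_rot: [180.0, -0.0, -4.1]
contact_force: [0.5, 0.4, -1.2]
gripper_width: 0.0236
gripper_force: 50.0
```

>>> apply_moves([
  [0, 0, 0, 0.008, 0, 0, 0],
  [0, 0, 0, 0.008, 0, 0, 0],
  [0, 0, 0, 0.006, 0, 0, 0],
  [0, 0, 0, 0.004, 0, 0, 0],
  [0, 0, 0, 0, 0, 0, 0],
  [0, 0, 0, 0, 0, 0, 0],
  [0, 0, 0, 0, 0, 0, 0],
])

```text
time_s: 31.08
tcp_pos: [0.5062, 0.231, 0.1021]
eef_rot: [-180.0, -0.0, -4.1]
contact_force: [-0.2, 0.1, -1.5]
gripper_width: 0.0239
gripper_force: 50.0
```

>>> apply_moves([
  [0, 0, 0, 0.001, 0, 0, 0],
  [0, 0, 0, 0.001, 0, 0, 0],
  [0, 0, 0, 0.001, 0, 0, 0],
  [0, 0, 0, 0, 0, 0, 0],
  [0, 0, 0, 0, 0, 0, 0],
  [0, 0, 0, 0, 0, 0, 0],
])

```text
time_s: 31.58
tcp_pos: [0.5061, 0.2308, 0.099]
eef_rot: [-180.0, -0.0, -4.1]
contact_force: [0.5, -0.3, -0.8]
gripper_width: 0.0239
gripper_force: 50.0
```

>>> apply_moves([
  [0, 0, 0, 0.0005, 0, 0, 0],
  [0, 0, 0, 0, 0, 0, 0],
  [0.8, 0, 0, 0, 0, 0, 0],
  [0.8, 0, 0, 0, 0, 0, 0],
  [0.8, 0, 0, 0, 0, 0, 0],
  [0.8, 0, 0, 0, 0, 0, 0],
  [0.8, 0, 0, 0, 0, 0, 0],
  [0.8, 0, 0, 0, 0, 0, 0],
  [0.8, 0, 0, 0, 0, 0, 0],
  [0.8, 0, 0, 0, 0, 0, 0],
  [0.8, 0, 0, 0, 0, 0, 0],
  [0.8, 0, 0, 0, 0, 0, 0],
])

```text
time_s: 32.58
tcp_pos: [0.5061, 0.2308, 0.0985]
eef_rot: [-180.0, -0.0, -4.1]
contact_force: [-0.4, -0.6, -0.8]
gripper_width: 0.0696
gripper_force: 0.0
```

>>> apply_moves([
  [0.8, 0, 0, -0.02, 0, 0, 0],
  [0.8, 0, 0, -0.035, 0, 0, 0],
  [0.8, 0, 0, -0.035, 0, 0, 0],
  [0.8, 0, 0, -0.035, 0, 0, 0],
  [0.8, 0, 0, -0.025, 0, 0, 0],
  [0.8, 0, 0, 0, 0, 0, 0],
  [0.8, 0, 0, 0, 0, 0, 0],
])

```text
time_s: 33.17
tcp_pos: [0.5066, 0.2313, 0.2502]
eef_rot: [-179.8, -0.1, -4.1]
contact_force: [-0.8, 0.7, -0.6]
gripper_width: 0.0702
gripper_force: 0.0
```

```bash
python3 - <<'E'
from h import *
c=shot('wrist','w3.png');s=get_state();print(s['tcp_pos'],s['gripper_width'],s['time_s'])
pts=np.array([dep(c,u,v) for v in range(190,280) for u in range(280,360)])
t=pts[abs(pts[:,2]-.130)<.006];print(len(t),np.median(t[:,2]),cv2.minAreaRect(t[:,:2].astype(np.float32)))
A=np.c_[t[:,:2],np.ones(len(t))];print(np.linalg.lstsq(A,t[:,2],rcond=None)[0])
E
```

```text
[0.50584298 0.230791   0.24856641] 0.06992754219691599 33.2167
982 0.129453915248495 ((0.5057394504547119, 0.23058722913265228), (0.023504292592406273, 0.02363666519522667), 86.1242446899414)
[-0.04060292 -0.00976298  0.1520792 ]
```

View pics/w3.png

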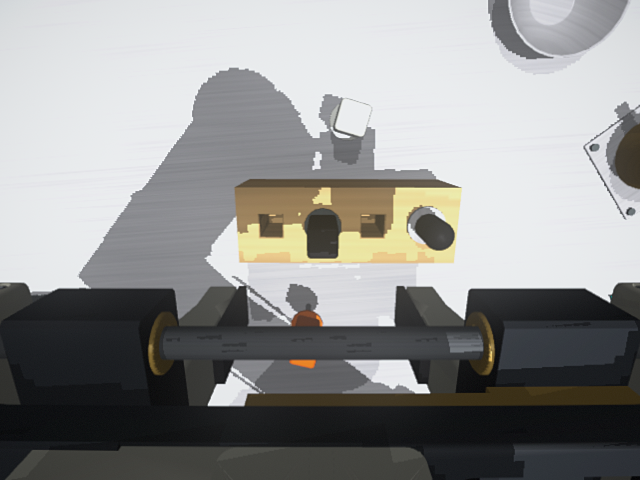

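The tool stands upright in its slot at (322,238), with its top at 129.5 mm as before. The gripper is clear and the nut driver has not moved.

```bash
python3 -c "
from plant import close_job
print(close_job())"
```

```text
the job is handed in; nothing more can be done
None
```

The job is handed in, with no verdict returned: the ring's bore edge was run anticlockwise from lug side to lug side in about 13 s (readings about 4 to 7 N in all, radially about 5 N), and the deburring tool is back upright in the slot it came from, released at 33 s.

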